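# Seat the probe and throw the interlocked levers

## Robot

A 6-joint arm with a two-finger parallel gripper is mounted at the origin on the work surface. World frame = base frame: x ahead of the robot, y to its left, z up, the work surface at z = 0. Lengths are in m, angles in rad, forces in N, time in s.
With the tool pointing down it reaches from about 0.3 to 0.775 m from the base axis. Payload 14.6 kg.
Tool frame: the origin (TCP) lies on the front face of the gripper's body, between the roots of the fingers; the fingertips stand 97 mm ahead of it and the grasp point (between the pads) lies 78 mm ahead of it; z points along the fingers, x is the direction in which the jaws open and shut, and the axes are right-handed (so a half turn about z gives the same grasp; the last joint's range is limited). The gripper opens to 94 mm and grips with 3 to 60 N. Pads are 16 mm wide; open, the fingers measure 119 mm over their backs; the gripper's body (75 mm by 177 mm) begins 78 mm behind the grasp point.
Start: joints at [1.059, 0.3, 1.521, -0, 1.321, -0.067], TCP at [0.237, 0.496, 0.303] pointing down, gripper open.
Joint ranges: [-3.03, 3.03], [-0.79, 2.21], [0.23, 2.52], [-1.04, 4.18], [0, 3.07], [-2.55, 2.55]. Speed limits (rad/s): [2.22, 2.22, 2.57, 3.14, 3.14, 3.14].

## Interface

Orientations are given as [roll, pitch, yaw] about the fixed x, y, z axes, in that order (R = Rz(yaw) Ry(pitch) Rx(roll)).
In Python, from station import sensors, camera, ctrl gives the robot as it stands.
- The arm moves only by the tool move_arm, never from a script. Its argument "rows" is text: rows parted by semicolons, each of 6 numbers parted by spaces: the shift along the tool's x, y, z in mm, then the turn, a rotation vector about the tool's x, y, z in rad. In form: x y z wx wy wz; .... A call has 1 to 20 rows; each row shifts and turns the pose as measured when the row begins, along the tool's axes as they then stand; what a row does not reach is not made up. A row lasts 1/8 s, in which the tool goes at most 62.5 mm and 10.7 degrees, less where a joint would pass 70% of its speed; a pose out of reach is approached as far as the arm can. A call with a gripper value outside its range is refused whole. "grip" is the opening, from -1 (shut) to 1 (fully open), set as the call begins (left out, the last holds). The fingers move at their own pace and stop on an object; "newtons" is the grip in N (left out, the last holds). Time passes only in rows, so rows that do not move let the fingers close. It gives the time, the measured TCP pose, the force and the opening at its end, in the units of the state.
- sensors.get_obs(): the state, without advancing time (a new reading comes with each control period).
- camera(name): name is "side" or "top" or "wrist"; returns a dict with "color" (400x640x3 uint8, blue, green, red), "z_map" (400x640 float32, m along the optical axis (not along the pixel's ray), 0 where there is no reading), "mtx" (3x3 intrinsics, pixels), "distortion" ([k1, k2, p1, p2, k3] as OpenCV has them; the pictures are not rectified), "position" and "attitude" of the camera in the world; the wrist camera has in their place "hand_eye" (4x4, takes a point from camera to tool coordinates, whose origin is the TCP and whose axes are the tool frame's). Camera axes: x right, y down, z forward; pixel columns grow to the right and rows downward; lengths in m; the calibration is good to about 2 mm. A picture is of the moment at which its call begins: read the wrist's pose just before it.
- ctrl.hand_in(): hands the job in, once; it reports no verdict.
The state is a dict: "time_s": time; "qpos": joint angles; "joint_vel": joint speeds; "tau": joint torques, N m; "ee_pos": TCP position; "eef_rot": TCP orientation; "force": force on the tool from outside, world axes, zero at the start; "moment": the same for the moment, N m; "grip_width": finger opening in m.
Only numpy, scipy, OpenCV 4.12 (cv2) and the standard library are available. Lean on these libraries where they do the work, as an engineer would, in place of code of your own. Each camera call takes 0.05 s, during which the arm holds its last target.

## Task

Push the loose steel probe along its V-groove until its end touches the end stop, and then throw all three levers on the rig fully over to the right (towards the end-stop side). The levers are interlocked and can only be thrown in one order, which you must find by feel: a lever that does not give is locked for now, so never force it, ease off and try another. Leave the probe against its stop, and do not disturb the cup, beaker and jar beside the rig.

Things in the scene. Friction and masses are not known exactly. Their poses are not given: they have to be found in the camera images.
- rig: Pale grey casing fixed to the bench, 220 x 420 x 60 mm (x, y, z), origin at the centre of its underside, x away from the robot, y to the left along the row of levers. Three levers stand on it at x = +30, y = +110, 0, -110 mm. A hidden interlock inside joins them: at first only one can be thrown, that one frees a second, the second frees the last. The order differs every time and cannot be seen.
- light_bar (a point): Middle of the underside of an aluminium bar fixed above the levers along the rig's y: 14 mm thick (x), 404 mm long, 40 mm high, from 175 to 215 mm above the bench, its front face 4 mm behind the lever row; a 14 mm post at each end (rig y = +-195 mm). A vertical gripper does not fit over the levers: reach in from the robot's side below the bar, tool tilted 30 to 45 degrees.
- groove (a point): Middle of the bottom line of the V-groove, 66 mm above the bench (rig x = -65, y = 0). The aluminium rail runs along the rig's y, 270 mm long; faces at 45 degrees, edges 74 mm above the bench and 26 mm apart overall; the end stop closes its -y end.
- stop_face (a point): Point on the face of the end stop where the probe's axis meets it, 77 mm above the bench. Axes as the rig's: its +y points back along the groove, away from the stop. The stop is a block 36 mm wide (x), 12 mm thick, its top 92 mm above the bench.
- probe_mid (a point): Centre of the loose steel probe: a plain round bar 16 mm in diameter, 130 mm long, about 0.12 kg, lying in the V-groove along the rig's y with its axis 77 mm above the bench; the upper part stands proud of the groove. It may roll about its own axis, so its x and z axes mean nothing.
- probe_tip (a point): Centre of the probe's flat end nearest the stop (the rig's -y end); 45 to 95 mm from the stop at the start.
- probe_tail (a point): Centre of the probe's other flat end (the rig's +y end), the one to push on. Pushing it along the groove takes under 2 N.
- lever_left (a joint): Black round grip 14 mm across, 50 mm long, on a thin stem. Joint in rad: 0 = off, leaning 22 deg to the rig's left (+y); 0.77 = thrown, at its far stop, leaning 22 deg to its right. Starts at 0 to 0.03, stays where left. Free: 2 to 3 N at the grip all the way; locked: stops dead after 3 to 6 mm. Only when fully thrown does it free the next. The left one (rig y = +110 mm).
- lever_left_tip (a point): Centre of the top end of the lever's grip, the left one (rig y = +110 mm); 75 mm from the pivot, 124 to 130 mm above the bench.
- pivot_left (a point): Fixed pivot of this lever, 55 mm above the bench, just below the casing's top; the lever swings in the rig's y-z plane about the rig's x axis.
- lever_mid (a joint): Black round grip 14 mm across, 50 mm long, on a thin stem. Joint in rad: 0 = off, leaning 22 deg to the rig's left (+y); 0.77 = thrown, at its far stop, leaning 22 deg to its right. Starts at 0 to 0.03, stays where left. Free: 2 to 3 N at the grip all the way; locked: stops dead after 3 to 6 mm. Only when fully thrown does it free the next. The middle one (rig y = 0).
- lever_mid_tip (a point): Centre of the top end of the lever's grip, the middle one (rig y = 0); 75 mm from the pivot, 124 to 130 mm above the bench.
- pivot_mid (a point): Fixed pivot of this lever, 55 mm above the bench, just below the casing's top; the lever swings in the rig's y-z plane about the rig's x axis.
- lever_right (a joint): Black round grip 14 mm across, 50 mm long, on a thin stem. Joint in rad: 0 = off, leaning 22 deg to the rig's left (+y); 0.77 = thrown, at its far stop, leaning 22 deg to its right. Starts at 0 to 0.03, stays where left. Free: 2 to 3 N at the grip all the way; locked: stops dead after 3 to 6 mm. Only when fully thrown does it free the next. The right one (rig y = -110 mm).
- lever_right_tip (a point): Centre of the top end of the lever's grip, the right one (rig y = -110 mm); 75 mm from the pivot, 124 to 130 mm above the bench.
- pivot_right (a point): Fixed pivot of this lever, 55 mm above the bench, just below the casing's top; the lever swings in the rig's y-z plane about the rig's x axis.
- blue_cap: Bystander: blue plastic cup 48 mm across, 55 mm high; origin under its centre. Leave alone.
- beaker: Bystander: glass beaker 72 mm across, 90 mm high; origin under its centre. Leave alone.
- jar: Bystander: amber jar 52 mm across, 75 mm high; origin under its centre. Leave alone.
Things that resemble listed ones, but are neither listed nor needed, are in the scene too. There is more than one size of the part that bears probe_mid; the job needs the middle-sized.

How it is judged:
On the way, in this order (a step that is already met when the one before it is completed fails the run):
1. the probe lies in the groove with its end against the stop while all three levers are still off (y of probe_tip in the frame of stop_face between -0.003 and 0.0025 m and x of probe_tip in the frame of stop_face between -0.003 and 0.003 m and z of probe_tip in the frame of stop_face between -0.003 and 0.003 m and x of probe_mid in the frame of stop_face between -0.003 and 0.003 m and z of probe_mid in the frame of stop_face between -0.003 and 0.003 m and value of joint each of lever_left, lever_mid, lever_right below 0.2 rad), for 0.2 s.
2. all three levers are thrown fully over (value of joint each of lever_left, lever_mid, lever_right above 0.68 rad), for 0.2 s.
At the end, for the whole second after the job is handed in: All three levers are thrown over to their far stop (beyond 0.68 of 0.77 rad) and at rest, and the probe lies still in the groove with its end within 2.5 mm of the stop face and its axis within 3 mm of the groove's axis (all of step 2 and velocity of joint each of lever_left, lever_mid, lever_right below 0.05 rad/s and y of probe_tip in the frame of stop_face between -0.003 and 0.0025 m and x of probe_tip in the frame of stop_face between -0.003 and 0.003 m and z of probe_tip in the frame of stop_face between -0.003 and 0.003 m and x of probe_mid in the frame of stop_face between -0.003 and 0.003 m and z of probe_mid in the frame of stop_face between -0.003 and 0.003 m and linear speed of probe below 0.01 m/s); the robot touches nothing.
It fails at once if a lever is forced: the robot presses on it with more than 35 N (contact force between any of the fingers, the arm and lever_left above 35 N or contact force between any of the fingers, the arm and lever_mid above 35 N or contact force between any of the fingers, the arm and lever_right above 35 N).
It fails at once if the cup, beaker or jar is moved more than 15 mm or tipped over (distance of any of blue_cap, beaker, jar from where it was at the start of the episode above 0.015 m or angle between any of blue_cap, beaker, jar's own z axis and vertical above 0.35 rad).
It also fails if it takes over 64 s, if anything falls off the work surface, if the arm or the gripper's body presses on something with over 40 N, if the wrist force passes 120 N, or if a joint passes its speed limit or range.

## Working session

There is one attempt and no reset: what is moved stays moved. The work goes in short steps, Python scripts to look and compute and a tool call to move; the robot and the scene stay as the last step left them, time stands still between calls to the robot, and variables do not carry over. Pictures are saved under pics/ and viewed, and the job is handed in when it is done.

Besides the shell and the picture viewer there is one more tool, called after "Call:" by a JSON object that holds its "api" and its "payload", one argument or row to a line. move_arm: Moves the arm, as the interface text tells. Its arguments: {"type":"object","properties":{"rows":{"type":"string"},"grip":{"type":"number"},"newtons":{"type":"number"}},"required":["rows"]}

```bash
ls; mkdir -p pics; python3 - <<'E'
from station import sensors,camera,ctrl
import cv2,numpy as np
print(sensors.get_obs())
for n in("side","top"):
    c=camera(n);cv2.imwrite(f"pics/{n}0.png",c["color"]);print(n,c["position"],c["attitude"],c["mtx"],c["distortion"])
    np.savez(f"{n}0.npz",**c)
E
```

```text
pics
{'time_s': 0.0, 'qpos': array([ 1.05939106e+00,  3.00497007e-01,  1.52157445e+00, -2.08162162e-05,
        1.32072450e+00, -6.65765682e-02]), 'joint_vel': array([-0.00102841, -0.00048831, -0.00040304, -0.0011116 ,  0.00010951,
       -0.00070978]), 'tau': array([ 1.44256461e-03, -5.31813705e+01, -3.52733195e+01,  7.09385751e-02,
        2.44765927e-02, -6.71930684e-05]), 'ee_pos': array([0.23658693, 0.49634726, 0.30207487]), 'eef_rot': array([-3.14153272e+00,  1.20197385e-03,  1.12597283e+00]), 'force': array([-1.0558405 ,  0.20995119,  0.40845806]), 'moment': array([ 0.0166926 , -0.01878295, -0.03517221]), 'grip_width': 0.09456403663581961}
side [-0.10947025 -0.70536855  0.8256586 ] [-2.1913249  -0.02420604 -0.684459  ] [[446.20210826   0.         320.51660885]
 [  0.         446.20210826 197.97544964]
 [  0.           0.           1.        ]] [0.0243257 0.        0.        0.        0.       ]
top [0.23676879 0.02698025 1.5918745 ] [-2.95662845 -0.01627552 -1.58847996] [[449.23369032   0.         316.8247977 ]
 [  0.         449.23369032 195.18081276]
 [  0.           0.           1.        ]] [-0.06559498  0.          0.          0.          0.        ]
```

View pics/side0.png

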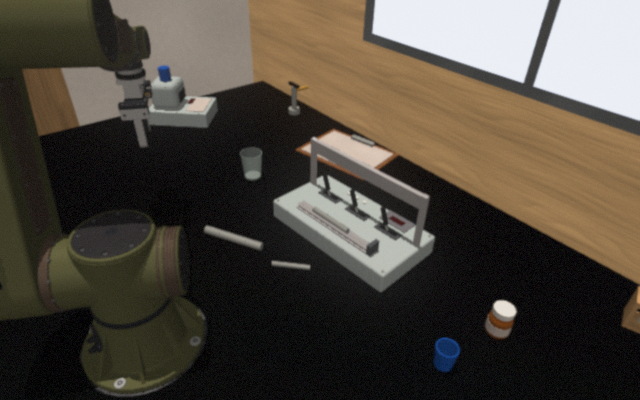

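View pics/top0.png

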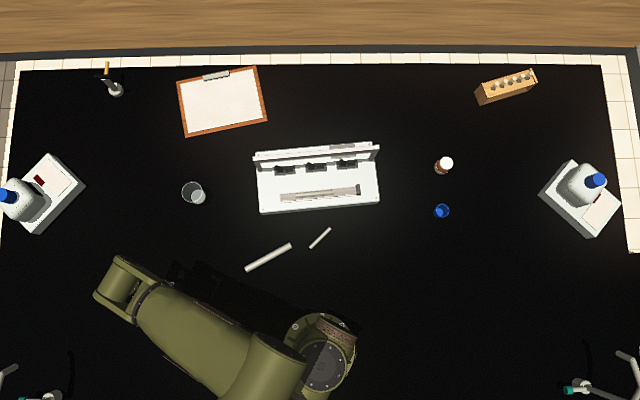

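The probe candidates in the top picture are the bar in the groove at about (310,193), a larger bar on the bench at (268,257), and a small bar on the bench at (320,238). The one I want lies in the groove and is middle-sized. Next I'll take close crops and fit the rig pose.

```bash
cat > h.py <<'E'
import numpy as np,cv2
from scipy.spatial.transform import Rotation as R
def cloud(c):
    z=c["z_map"];h,w=z.shape
    u,v=np.meshgrid(np.arange(w),np.arange(h))
    p=cv2.undistortPoints(np.stack([u,v],-1).reshape(-1,1,2).astype(float),c["mtx"],c["distortion"]).reshape(h,w,2)
    P=np.dstack([p*z[...,None],z])
    return P@R.from_euler('xyz',c["attitude"]).as_matrix().T+c["position"]
def proj(c,X):
    Rm=R.from_euler('xyz',c["attitude"]).as_matrix();P=(np.atleast_2d(X)-c["position"])@Rm
    return cv2.projectPoints(P,np.zeros(3),np.zeros(3),c["mtx"],c["distortion"])[0][:,0]
E
python3 - <<'E'
from h import *
t=dict(np.load("top0.npz"));s=dict(np.load("side0.npz"))
cv2.imwrite("pics/topc.png",cv2.resize(t["color"][130:225,240:395],None,fx=5,fy=5,interpolation=cv2.INTER_CUBIC))
cv2.imwrite("pics/sidec.png",cv2.resize(s["color"][130:285,265:440],None,fx=4,fy=3.8,interpolation=cv2.INTER_CUBIC))
for n,c in(("t",t),("s",s)):
    P=cloud(c);m=(abs(P[...,2]-.06)<.004)&(P[...,0]>.2)&(P[...,0]<.9)&(abs(P[...,1])<.4)&(c["z_map"]>0)
    k,l,st,_=cv2.connectedComponentsWithStats(m.astype(np.uint8));i=1+st[1:,4].argmax();print(n,st[i])
    Q=P[l==i];print(Q[:,2].mean(),cv2.minAreaRect(Q[:,:2].astype(np.float32)))
    b=P[(abs(P[...,2])<.02)&(c["z_map"]>0)];print("bench z",np.median(b[:,2]))
    m=(abs(P[...,2]-.215)<.006)&(P[...,0]>.3)&(P[...,0]<.9)&(abs(P[...,1])<.4);print("bar",m.sum(),cv2.minAreaRect(P[m][:,:2].astype(np.float32)))
E
```

```text
t [ 256  153  124   60 3531]
0.060360414696774785 ((0.5688081383705139, -0.0035419613122940063), (0.17763616144657135, 0.41983190178871155), 4.767331123352051)
bench z 0.0011424435518733178
bar 574 ((0.6310411095619202, 0.0016750544309616089), (0.01710212603211403, 0.40413737297058105), 4.631912708282471)
s [ 274  175  160  101 5654]
0.05960084070048034 ((0.5902718305587769, -0.006753146648406982), (0.2221411019563675, 0.41976362466812134), 4.700596332550049)
bench z -0.0010297545722044443
bar 606 ((0.6306913495063782, -0.0025943219661712646), (0.021222706884145737, 0.40517476201057434), 4.379969120025635)
```

View pics/topc.png

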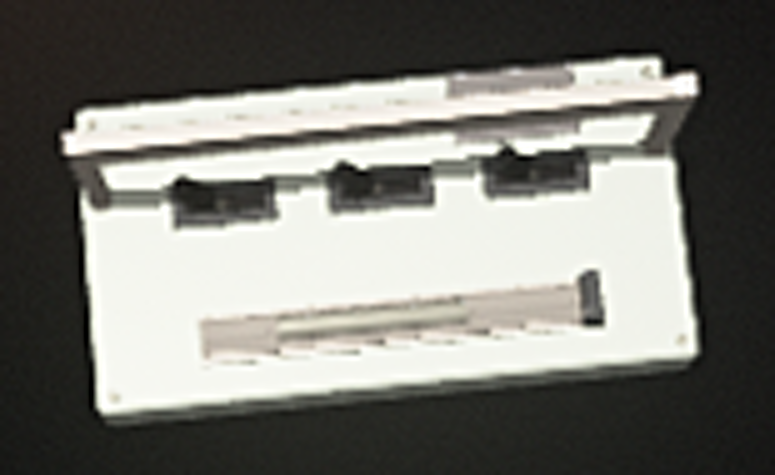

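View pics/sidec.png

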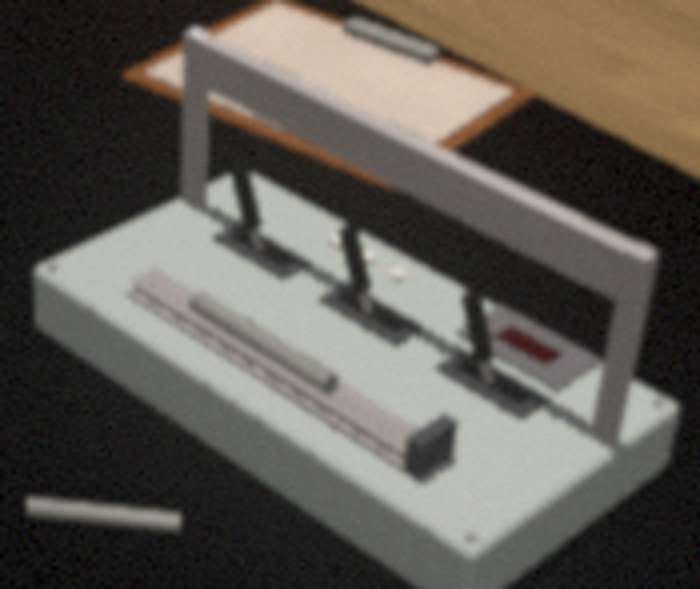

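The wanted bar lies in the rail groove, in crop pixels (278–467, ~318), and its size falls between the two loose bars. The black stop is on the right at (590,297). All three levers lean left. Rig is at about (0.590, -0.004), yaw 4.65°. Next I'll measure the probe, stop and bystanders.

```bash
cat >> h.py <<'E'
YAW=0.081; O=np.array([.590,-.004,0])
RR=R.from_euler('z',YAW).as_matrix()
def rig(P): return (P-O)@RR
def wld(p): return np.asarray(p)@RR.T+O
E
python3 - <<'E'
from h import *
for n in("top","side"):
    c=dict(np.load(n+"0.npz"));P=cloud(c);Q=rig(P);ok=c["z_map"]>0
    m=ok&(abs(Q[...,0]+.065)<.007)&(abs(Q[...,1])<.15)&(Q[...,2]>.079)
    i=np.argsort(Q[m][:,1]);q=Q[m][i]
    y=np.linspace(-.15,.15,31)
    for a,b in zip(y,y[1:]):
        w=q[(q[:,1]>=a)&(q[:,1]<b)]
        if len(w):print(n,round(a,3),len(w),w[:,2].max().round(4),w[:,1].min().round(4),w[:,1].max().round(4),w[:,0].mean().round(4))
    for nm,px in dict(top=dict(beaker=(193,192),jar=(444,165),cup=(441,211)),side=dict(beaker=(252,165),jar=(500,320),cup=(446,355)))[n].items():
        print(nm,P[px[1],px[0]].round(3))
    for k,yy in(("L",.11),("M",0),("R",-.11)):
        m=ok&(abs(Q[...,0]-.03)<.012)&(abs(Q[...,1]-yy)<.045)&(Q[...,2]>.105)&(Q[...,2]<.14)
        print(k,m.sum(),Q[m].mean(0).round(4) if m.any() else'')
E
```

```text
top -0.14 12 0.0969 -0.1382 -0.1306 -0.0655
top -0.13 4 0.0929 -0.1286 -0.1274 -0.0653
top -0.05 7 0.0901 -0.0462 -0.0417 -0.0643
top -0.04 11 0.0906 -0.0387 -0.0313 -0.0657
top -0.03 12 0.0908 -0.0287 -0.0212 -0.0651
top -0.02 12 0.0934 -0.0186 -0.0106 -0.0651
top -0.01 12 0.0897 -0.0079 -0.0004 -0.0654
top 0.0 11 0.0902 0.0022 0.0099 -0.0662
top 0.01 9 0.0892 0.0123 0.0196 -0.0644
top 0.02 10 0.0921 0.0201 0.0298 -0.0641
top 0.03 9 0.0885 0.03 0.0399 -0.0655
top 0.04 11 0.0896 0.0403 0.0477 -0.0661
top 0.05 11 0.0902 0.0504 0.0579 -0.065
top 0.06 10 0.0868 0.0606 0.0684 -0.0659
top 0.07 12 0.0928 0.0708 0.0786 -0.066
top 0.08 4 0.0913 0.081 0.0819 -0.0657
top 0.12 1 0.0813 0.1256 0.1256 -0.0587
beaker [0.551 0.441 0.007]
jar [ 0.621 -0.451  0.076]
cup [ 0.469 -0.451  0.003]
L 24 [0.0294 0.1342 0.1211]
M 25 [0.0295 0.0248 0.1191]
R 23 [ 0.0299 -0.0861  0.1204]
side -0.15 15 0.0924 -0.145 -0.1405 -0.065
side -0.14 12 0.0928 -0.1395 -0.1334 -0.065
side -0.06 5 0.0843 -0.0523 -0.05 -0.0639
side -0.05 15 0.087 -0.0495 -0.0413 -0.0671
side -0.04 13 0.0872 -0.039 -0.0301 -0.0665
side -0.03 14 0.0862 -0.03 -0.0205 -0.066
side -0.02 14 0.0867 -0.0192 -0.0117 -0.0661
side -0.01 13 0.0866 -0.0092 -0.0009 -0.0665
side 0.0 13 0.0872 0.0001 0.0098 -0.0661
side 0.01 12 0.0849 0.0112 0.0198 -0.067
side 0.02 10 0.0865 0.0204 0.0289 -0.0658
side 0.03 15 0.0881 0.0301 0.0398 -0.0662
side 0.04 11 0.0863 0.0407 0.0499 -0.0667
side 0.05 13 0.0871 0.0503 0.0582 -0.0659
side 0.06 14 0.0859 0.062 0.0696 -0.0661
side 0.07 11 0.087 0.0704 0.0778 -0.0662
beaker [0.523 0.395 0.058]
jar [ 0.608 -0.47   0.056]
cup [ 0.479 -0.437  0.009]
L 41 [0.0295 0.1276 0.116 ]
M 42 [0.0293 0.0199 0.1163]
R 47 [ 0.0286 -0.0912  0.1174]
```

```bash
cat >> h.py <<'E'
def rt(tilt):  # tool orientation: x=rig+y, z fwd/down tilted by tilt from vertical
    c,s=np.cos(tilt),np.sin(tilt)
    z=np.array([s,0,-c]);x=np.array([0,1.,0]);return RR@np.array([x,np.cross(z,x),z]).T
def plan(target,tilt,n=None,vmax=45,tip=True):
    """target: fingertip (97mm) rig coords; prints rows"""
    from station import sensors
    o=sensors.get_obs();R0=R.from_euler('xyz',o["eef_rot"]);p0=o["ee_pos"]
    R1=R.from_matrix(rt(tilt));p1=wld(target)-R1.apply([0,0,.097])
    rv=(R0.inv()*R1).as_rotvec();d=p1-p0
    k=n or int(max(np.ceil(np.linalg.norm(d)*1e3/vmax),np.ceil(np.linalg.norm(rv)/.16),1))
    out=[]
    for i in range(k):
        Ri=R0*R.from_rotvec(rv*i/k)
        s=Ri.inv().apply(d/k)*1e3
        out.append(" ".join(f"{a:.1f}" for a in s)+" "+" ".join(f"{a:.3f}" for a in rv/k))
    print(k,"; ".join(out));print("TCP target",p1.round(4))
def st():
    from station import sensors
    o=sensors.get_obs();R0=R.from_euler('xyz',o["eef_rot"])
    tip=rig(o["ee_pos"]+R0.apply([0,0,.097]))
    z=RR.T@R0.as_matrix()
    print("t",o["time_s"],"tip rig mm",(tip*1e3).round(1),"tool x",z[:,0].round(3),"z",z[:,2].round(3),"q",o["qpos"].round(2),"F rig",(RR.T@o["force"]).round(2),"w",round(o["grip_width"],4))
E
python3 -c "
from h import *
st();plan([-.065,.125,.205],0)"
```

```text
t 0.1 tip rig mm [-311.8  527.2  205.2] tool x [ 0.502  0.865 -0.001] z [-0.001 -0.001 -1.   ] q [ 1.06  0.3   1.52 -0.    1.32 -0.07] F rig [-0.34 -0.94 -0.5 ] w 0.094
11 -20.4 37.8 0.0 -0.000 0.000 -0.048; -22.2 36.7 0.0 -0.000 0.000 -0.048; -23.9 35.6 0.0 -0.000 0.000 -0.048; -25.6 34.5 0.0 -0.000 0.000 -0.048; -27.2 33.2 0.0 -0.000 0.000 -0.048; -28.7 31.9 0.0 -0.000 0.000 -0.048; -30.2 30.5 0.0 -0.000 0.000 -0.048; -31.6 29.0 0.0 -0.000 0.000 -0.048; -33.0 27.4 0.0 -0.000 0.000 -0.048; -34.3 25.8 0.0 -0.000 0.000 -0.048; -35.5 24.2 0.0 -0.000 0.000 -0.048
TCP target [0.5151 0.1153 0.302 ]
```

Call:
{"api": "move_arm", "payload": {
  "rows": "-20 38 0 0 0 -0.048; -22 37 0 0 0 -0.048; -24 36 0 0 0 -0.048; -26 34 0 0 0 -0.048; -27 33 0 0 0 -0.048; -29 32 0 0 0 -0.048; -30 30 0 0 0 -0.048; -32 29 0 0 0 -0.048; -33 27 0 0 0 -0.048; -34 26 0 0 0 -0.048; -35 24 0 0 0 -0.048",
  "grip": -1,
  "newtons": 10
}}

```text
time_s: 1.48
ee_pos: [0.5243, 0.1073, 0.2996]
eef_rot: [-3.136, 0.003, 1.676]
force: [0.4, 0.6, 0.1]
grip_width: 0.0005
```

```bash
python3 -c "
from h import *
from station import *
st();plan([-.065,.125,.205],0);plan([-.065,.110,.120],0)
c=camera('wrist');cv2.imwrite('pics/w1.png',c['color']);print(c['hand_eye'].round(3))
"
```

```text
t 1.475 tip rig mm [-56.9 115.9 202.6] tool x [-0.024  1.    -0.003] z [-0.005 -0.003 -1.   ] q [ 0.13  0.27  1.56 -0.    1.31 -1.54] F rig [0.41 0.61 0.14] w 0.0005
1 9.0 -8.4 -2.4 -0.005 0.003 0.024
TCP target [0.5151 0.1153 0.302 ]
2 -2.9 -4.1 41.3 -0.003 0.002 0.012; -3.0 -4.2 41.3 -0.003 0.002 0.012
TCP target [0.5163 0.1004 0.217 ]
[[ 1.    -0.001  0.001 -0.   ]
 [ 0.001  0.973  0.232 -0.068]
 [-0.001 -0.232  0.973 -0.082]
 [ 0.     0.     0.     1.   ]]
```

View pics/w1.png

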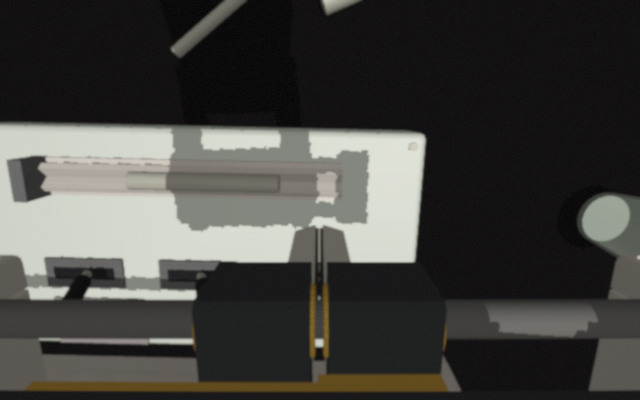

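The wrist view shows the probe from (127,181) to (280,183), the stop at (30,178), and closed fingertips at (320,235). I'll measure tail and stop from here.

```bash
cat >> h.py <<'E'
def wcloud():
    from station import sensors,camera
    o=sensors.get_obs();c=camera("wrist");R0=R.from_euler('xyz',o["eef_rot"]).as_matrix()
    T=np.eye(4);T[:3,:3]=R0;T[:3,3]=o["ee_pos"];T=T@c["hand_eye"]
    c["position"]=T[:3,3];c["attitude"]=R.from_matrix(T[:3,:3]).as_euler('xyz')
    return c,rig(cloud(c))
E
python3 -c "
from h import *
c,Q=wcloud()
for r in (176,180,184):
  for u in (20,28,34,36,38,40,42,44,46,48,122,124,126,128,130,132,200,274,276,278,280,282,284,286,288,338,342,346): print(r,u,(Q[r,u]*1e3).round(1)) if r==180 else None
m=(abs(Q[...,0]+.065)<.02)&(Q[...,2]>.0785)&(Q[...,2]<.1)&(Q[...,1]>-.11)&(Q[...,1]<.1)
q=Q[m];print('probe x',q[:,0].mean(),np.percentile(q[:,1],[0,1,99,100]))
"
```

```text
180 20 [ -63.  -135.9   91.2]
180 28 [ -63.3 -128.6   91.9]
180 34 [ -62.  -129.5   84.7]
180 36 [ -61.6 -129.5   82.6]
180 38 [ -61.3 -129.1   80.8]
180 40 [ -61.  -128.7   79.1]
180 42 [ -60.3 -129.8   75.5]
180 44 [ -60.  -129.3   73.9]
180 46 [ -59.6 -129.    72. ]
180 48 [ -59.3 -128.7   70.1]
180 122 [-60.6 -63.4  68.6]
180 124 [-60.8 -61.1  69.5]
180 126 [-60.9 -59.2  69.6]
180 128 [-60.8 -57.8  69. ]
180 130 [-64.  -47.2  85.5]
180 132 [-64.  -45.6  85.2]
180 200 [-65.2  11.5  84.2]
180 274 [-66.7  73.9  84.1]
180 276 [-66.7  75.6  83.9]
180 278 [-66.9  77.4  84.9]
180 280 [-66.8  78.9  84.1]
180 282 [-66.7  80.6  83.3]
180 284 [-63.8  80.7  67.5]
180 286 [-63.7  82.4  66.4]
180 288 [-63.9  84.3  67.4]
180 338 [-64.8 128.8  66.3]
180 342 [-65.2 132.2  68.2]
180 346 [-63.7 136.4  59.6]
probe x -0.06532872480991855 [-0.0488967  -0.04718635  0.07972678  0.08069028]
```

Call:
{"api": "move_arm", "payload": {
  "rows": "-3 -4 41 0 0 0.012; -3 -4 41 0 0 0.012; 0 0 0 0 0 0"
}}

```text
time_s: 1.95
ee_pos: [0.5167, 0.0989, 0.2152]
eef_rot: [-3.136, 0.004, 1.646]
force: [-0.7, -0.6, 0.5]
grip_width: 0.0005
```

```bash
python3 -c "
from h import *
st();plan([-.065,.110,.0775],0,n=3)
"
```

```text
t 1.95 tip rig mm [-65.3 108.1 118.3] tool x [ 0.006  1.    -0.004] z [-0.006 -0.004 -1.   ] q [ 0.12  0.34  1.68 -0.    1.12 -1.52] F rig [-0.73 -0.53  0.47] w 0.0005
3 0.6 -0.0 13.6 -0.002 0.001 -0.002; 0.5 -0.0 13.6 -0.002 0.001 -0.002; 0.5 -0.1 13.6 -0.002 0.001 -0.002
TCP target [0.5163 0.1004 0.1745]
```

Call:
{"api": "move_arm", "payload": {
  "rows": "0.5 0 14 -0.002 0 -0.002; 0.5 0 14 -0.002 0 -0.002; 0 0 12 -0.002 0 -0.002; 0 0 0 0 0 0"
}}

```text
time_s: 2.45
ee_pos: [0.5176, 0.1009, 0.1759]
eef_rot: [3.137, 0.003, 1.654]
force: [-0.4, -0.9, 0.5]
grip_width: 0.0005
```

```bash
python3 -c "
from h import *
st()
"
```

```text
t 2.45 tip rig mm [-63.2 110.1  78.9] tool x [-0.002  1.    -0.003] z [ 0.005 -0.003 -1.   ] q [ 0.12  0.39  1.72 -0.    1.03 -1.53] F rig [-0.43 -0.83  0.46] w 0.0005
```

Call:
{"api": "move_arm", "payload": {
  "rows": "-6 0 1 0 0 0; -6 -0.5 0 0 0 0; -6 -0.5 0 0 0 0; -6 0 0 0 0 0; -6 0 0 0 0 0; -6 0 0 0 0 0; -6 0 0 0 0 0; -6 0 0 0 0 0; -6 0 0 0 0 0; -6 0 0 0 0 0; -6 0 0 0 0 0; -6 0 0 0 0 0; 0 0 0 0 0 0"
}}

```text
time_s: 4.08
ee_pos: [0.5235, 0.0237, 0.1764]
eef_rot: [3.135, 0.003, 1.653]
force: [0.8, 0.5, 0.3]
grip_width: 0.0007
```

```bash
python3 -c "
from h import *
st()
c,Q=wcloud();cv2.imwrite('pics/w2.png',c['color'])
"
```

```text
t 4.075 tip rig mm [-63.4  32.7  79.4] tool x [-0.001  1.    -0.003] z [ 0.007 -0.003 -1.   ] q [-0.02  0.38  1.73 -0.    1.02 -1.68] F rig [0.86 0.43 0.25] w 0.0007
```

View pics/w2.png

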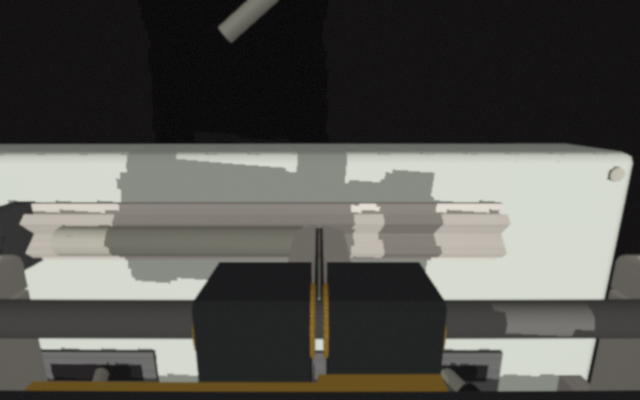

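The probe is moving along the groove; its tail is at about (292,241), against the finger, and its tip at (52,241), short of the stop near (25,235). I'll continue slowly.

Call:
{"api": "move_arm", "payload": {
  "rows": "-4 0 0.5 0 0 0; -4 0 0.5 0 0 0; -3 0 0 0 0 0; -2 0 0 0 0 0; 0 0 0 0 0 0"
}}

```text
time_s: 4.75
ee_pos: [0.5248, 0.0108, 0.1759]
eef_rot: [3.134, 0.002, 1.654]
force: [0.2, 3.3, 2.8]
grip_width: 0.0003
```

```bash
python3 -c "
from h import *
st()"
```

```text
t 4.75 tip rig mm [-63.1  19.8  78.9] tool x [-0.002  1.    -0.002] z [ 0.008 -0.002 -1.   ] q [-0.05  0.39  1.73 -0.    1.02 -1.7 ] F rig [0.49 3.24 2.77] w 0.0003
```

Call:
{"api": "move_arm", "payload": {
  "rows": "-2 0 0 0 0 0; -2 0 0 0 0 0"
}}

```text
time_s: 5.0
ee_pos: [0.5251, 0.0067, 0.1759]
eef_rot: [3.134, 0.002, 1.654]
force: [-0.5, 2.8, 2.4]
grip_width: 0.0004
```

```bash
python3 -c "
from h import *
st()
c,Q=wcloud();cv2.imwrite('pics/w3.png',c['color'])"
```

```text
t 5.0 tip rig mm [-63.1  15.8  78.9] tool x [-0.002  1.    -0.002] z [ 0.008 -0.002 -1.   ] q [-0.06  0.39  1.72 -0.    1.02 -1.71] F rig [-0.29  2.83  2.4 ] w 0.0004
```

View pics/w3.png

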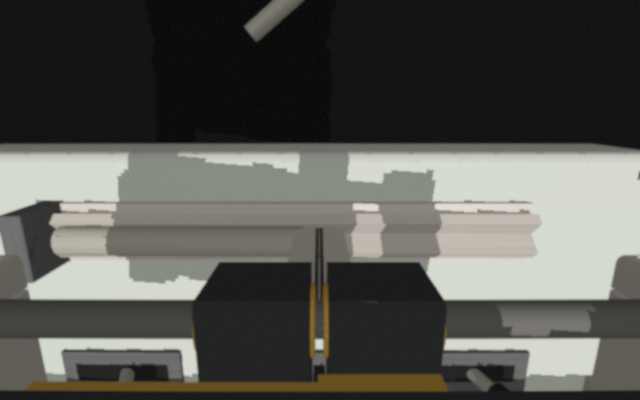

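The probe tip at about (53,242) is now next to the stop face edge, around (50,240), and the force hasn't jumped. I'll push a little more.

Call:
{"api": "move_arm", "payload": {
  "rows": "-2 0 0 0 0 0; -1.5 0 0 0 0 0; 0 0 0 0 0 0"
}}

```text
time_s: 5.42
ee_pos: [0.5254, 0.0027, 0.1759]
eef_rot: [3.134, 0.002, 1.654]
force: [-0.2, 3.0, 1.6]
grip_width: 0.0006
```

```bash
python3 -c "
from h import *
st()"
```

```text
t 5.425 tip rig mm [-63.1  11.7  78.9] tool x [-0.002  1.    -0.002] z [ 0.008 -0.002 -1.   ] q [-0.06  0.39  1.72 -0.    1.02 -1.72] F rig [0.04 3.   1.56] w 0.0006
```

Call:
{"api": "move_arm", "payload": {
  "rows": "-1.5 0 0 0 0 0; -1.5 0 0 0 0 0; 0 0 0 0 0 0"
}}

```text
time_s: 5.8
ee_pos: [0.5257, -0.0004, 0.1759]
eef_rot: [3.134, 0.002, 1.654]
force: [-0.2, 3.6, 2.4]
grip_width: 0.0006
```

```bash
python3 -c "
from h import *
st()
c,Q=wcloud();cv2.imwrite('pics/w4.png',cv2.resize(c['color'][180:300,0:160],None,fx=5,fy=5))
m=(abs(Q[...,0]+.065)<.006)&(Q[...,2]>.081)&(Q[...,2]<.09)&(Q[...,1]>-.124)&(Q[...,1]<.0);q=Q[m];print(np.percentile(q[:,1],[0,1,99]),q.mean(0))"
```

```text
t 5.8 tip rig mm [-63.1   8.6  78.9] tool x [-0.002  1.    -0.002] z [ 0.008 -0.002 -1.   ] q [-0.07  0.39  1.72 -0.    1.02 -1.72] F rig [0.06 3.59 2.41] w 0.0006
[-0.12395028 -0.12285153 -0.00680187] [-0.06559695 -0.06459362  0.08403842]
```

View pics/w4.png

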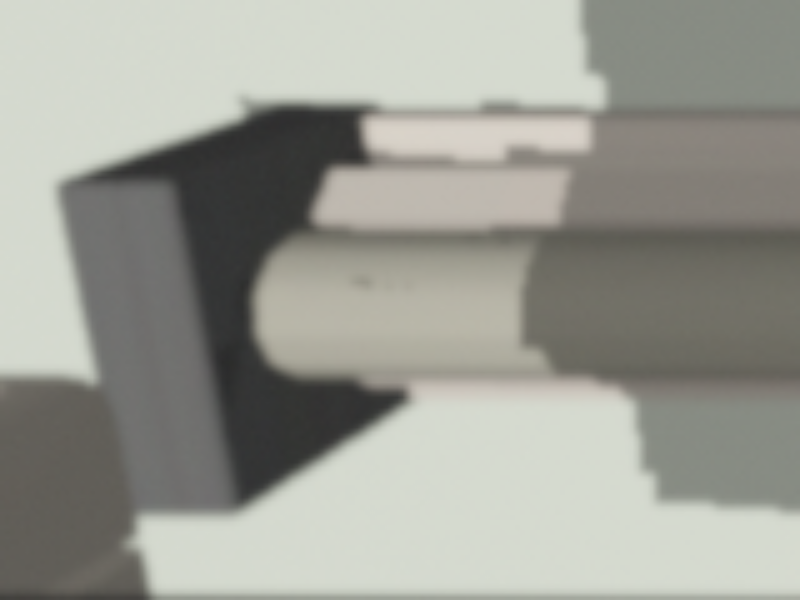

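The tip (crop left edge ~(253,305)) is almost at the dark stop face. I'll keep going until it seats.

Call:
{"api": "move_arm", "payload": {
  "rows": "-1.5 0 0 0 0 0; -1.5 0 0 0 0 0; 0 0 0 0 0 0"
}}

```text
time_s: 6.22
ee_pos: [0.5258, -0.0014, 0.1761]
eef_rot: [3.134, -0.002, 1.654]
force: [-0.7, 4.3, 3.0]
grip_width: 0.0002
```

```bash
python3 -c "
from h import *
st()"
```

```text
t 6.225 tip rig mm [-63.    7.9  79.1] tool x [-0.002  1.     0.002] z [ 0.008  0.002 -1.   ] q [-0.07  0.39  1.72  0.    1.03 -1.73] F rig [-0.32  4.38  2.96] w 0.0002
```

Call:
{"api": "move_arm", "payload": {
  "rows": "-2 0 0 0 0 0; -2 0 0 0 0 0"
}}

```text
time_s: 6.48
ee_pos: [0.5259, -0.0028, 0.176]
eef_rot: [3.134, -0.007, 1.654]
force: [-0.8, 20.5, 5.0]
grip_width: 0.0005
```

```bash
python3 -c "
from h import *
st()
c,Q=wcloud();cv2.imwrite('pics/w5.png',cv2.resize(c['color'][180:300,0:160],None,fx=5,fy=5))"
```

```text
t 6.475 tip rig mm [-63.1   7.   79. ] tool x [-0.002  1.     0.007] z [ 0.007  0.007 -1.   ] q [-0.08  0.39  1.72  0.01  1.03 -1.74] F rig [ 0.84 20.48  4.95] w 0.0005
```

View pics/w5.png

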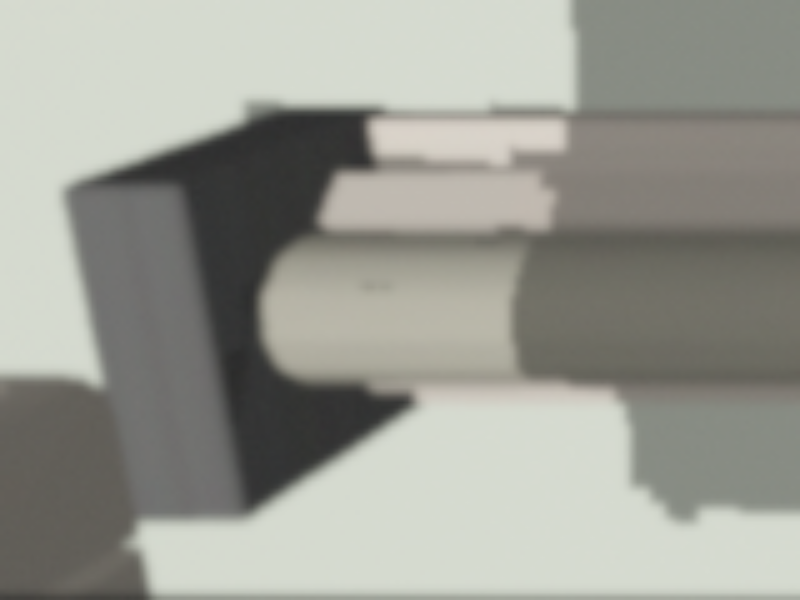

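The probe is seated against the stop: 20 N and no further travel. I'll back off, rise and tilt.

Call:
{"api": "move_arm", "payload": {
  "rows": "3 0 0 0 0 0; 8 0 0 0 0 0; 4 0 -20 0 0 0; 0 0 -30 0 0 0"
}}

```text
time_s: 7.02
ee_pos: [0.5233, 0.0124, 0.2247]
eef_rot: [3.14, -0.006, 1.654]
force: [-0.5, -0.0, -0.2]
grip_width: 0.0005
```

```bash
python3 -c "
from h import *
st();plan([-.045,.055,.155],.7)"
```

```text
t 7.025 tip rig mm [-65.   22.3 127.7] tool x [-0.002  1.     0.006] z [ 0.002  0.006 -1.   ] q [-0.05  0.32  1.69  0.01  1.13 -1.71] F rig [-0.53  0.01 -0.2 ] w 0.0005
5 6.7 -8.4 -0.9 -0.140 -0.001 0.000; 6.7 -8.2 -2.0 -0.140 -0.001 0.000; 6.7 -7.9 -3.2 -0.140 -0.001 0.000; 6.7 -7.4 -4.3 -0.140 -0.001 0.000; 6.7 -6.7 -5.3 -0.140 -0.001 0.000
TCP target [0.4784 0.0421 0.2292]
```

Call:
{"api": "move_arm", "payload": {
  "rows": "7 -8 -1 -0.14 0 0; 7 -8 -2 -0.14 0 0; 7 -8 -3 -0.14 0 0; 7 -7 -4 -0.14 0 0; 7 -7 -5 -0.14 0 0; 0 0 0 0 0 0"
}}

```text
time_s: 7.78
ee_pos: [0.4779, 0.0449, 0.2304]
eef_rot: [2.416, -0.004, 1.653]
force: [0.5, 0.1, 0.0]
grip_width: 0.0003
```

```bash
python3 -c "
from h import *
st();plan([.042,.055,.097],.7)
c,Q=wcloud();cv2.imwrite('pics/w6.png',c['color'])
m=(abs(Q[...,0]+.065)<.006)&(Q[...,2]>.080)&(Q[...,2]<.09)&(Q[...,1]<.03);q=Q[m];print(np.percentile(q[:,1],[0,1,99]))"
```

```text
t 7.775 tip rig mm [-43.5  58.1 157.8] tool x [-0.002  1.     0.004] z [ 0.663  0.004 -0.748] q [-0.    0.04  2.13  0.24  0.26 -1.87] F rig [0.53 0.02 0.03] w 0.0003
3 -1.0 8.7 34.1 0.008 -0.001 -0.000; -1.0 9.0 34.0 0.008 -0.001 -0.000; -1.0 9.3 33.9 0.008 -0.001 -0.000
TCP target [0.5651 0.0492 0.1712]
[-0.13123459 -0.13007384 -0.00028372]
```

View pics/w6.png

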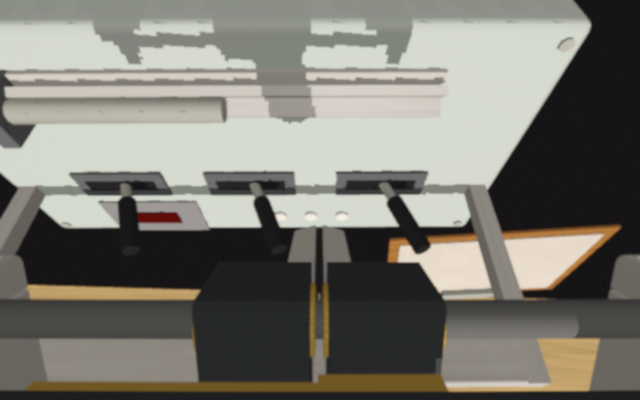

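The probe is at the stop, with its tail at (222,110). The levers' grips end at (130,250), (275,248) and (420,248), and the fingers are between the middle and left levers. Moving in.

```bash
python3 -c "
from h import *
plan([.042,.056,.098],.66,n=5)"
```

```text
5 -0.4 6.0 20.3 0.013 -0.001 -0.000; -0.4 6.2 20.2 0.013 -0.001 -0.000; -0.4 6.5 20.1 0.013 -0.001 -0.000; -0.3 6.7 20.0 0.013 -0.001 -0.000; -0.3 7.0 20.0 0.013 -0.001 -0.000
TCP target [0.5681 0.0504 0.1746]
```

Call:
{"api": "move_arm", "payload": {
  "rows": "0 6 20 0.013 0 0; 0 6 20 0.013 0 0; 0 6.5 20 0.013 0 0; 0 7 20 0.013 0 0; 0 7 20 0.013 0 0; 0 0 0 0 0 0"
}}

```text
time_s: 8.57
ee_pos: [0.5748, 0.0516, 0.1742]
eef_rot: [2.499, -0.004, 1.654]
force: [-0.5, -0.0, 0.2]
grip_width: 0.0002
```

```bash
python3 -c "
from h import *
st();plan([.042,.056,.098],.66)"
```

```text
t 8.575 tip rig mm [47.5 57.1 96.6] tool x [-0.002  1.     0.004] z [ 0.599  0.005 -0.8  ] q [ 0.01  0.35  1.89  0.17  0.27 -1.79] F rig [-0.47  0.01  0.22] w 0.0002
1 -0.6 -5.3 -4.4 -0.017 -0.005 -0.000
TCP target [0.5681 0.0504 0.1746]
```

Call:
{"api": "move_arm", "payload": {
  "rows": "-3 -4 -4 0 0 0; -3 0 0 0 0 0; -2 0 0 0 0 0; -2 0 0 0 0 0"
}}

```text
time_s: 9.07
ee_pos: [0.5691, 0.0403, 0.1766]
eef_rot: [2.499, -0.004, 1.654]
force: [0.3, 2.2, 1.5]
grip_width: 0.0003
```

```bash
python3 -c "
from h import *
st()"
```

```text
t 9.075 tip rig mm [40.9 46.3 98.9] tool x [-0.003  1.     0.004] z [ 0.599  0.005 -0.801] q [-0.01  0.33  1.9   0.22  0.28 -1.86] F rig [0.5  2.15 1.48] w 0.0003
```

Contact at y≈46–47. I'll feel in small steps.

Call:
{"api": "move_arm", "payload": {
  "rows": "-1.5 0 0 0 0 0; -1.5 0 0 0 0 0"
}}

```text
time_s: 9.32
ee_pos: [0.5695, 0.0373, 0.1772]
eef_rot: [2.498, -0.004, 1.655]
force: [-1.1, 2.1, 2.6]
grip_width: 0.0008
```

Call:
{"api": "move_arm", "payload": {
  "rows": "-1.5 0 0 0 0 0; -1.5 0 0 0 0 0"
}}

```text
time_s: 9.57
ee_pos: [0.5699, 0.0347, 0.1776]
eef_rot: [2.497, -0.004, 1.656]
force: [-3.9, 9.7, 6.4]
grip_width: 0.0007
```

```bash
python3 -c "
from h import *
st()"
```

```text
t 9.575 tip rig mm [ 41.4  40.8 100.1] tool x [-0.004  1.     0.004] z [ 0.601  0.006 -0.8  ] q [-0.02  0.33  1.9   0.25  0.28 -1.9 ] F rig [-3.09 10.01  6.44] w 0.0007
```

Call:
{"api": "move_arm", "payload": {
  "rows": "-1 0 0 0 0 0"
}}

```text
time_s: 9.7
ee_pos: [0.5699, 0.0343, 0.1778]
eef_rot: [2.497, -0.005, 1.657]
force: [-4.0, 11.4, 5.0]
grip_width: 0.0001
```

The middle lever stops dead, so it's locked. I'll ease off and try the right one.

Call:
{"api": "move_arm", "payload": {
  "rows": "4 0 0 0 0 0; 6 0 0 0 0 0; 3 0 -20 0 0 0; 0 0 -25 0 0 0; 0 0 -20 0 0 0; 0 0 0 0 0 0"
}}

```text
time_s: 10.45
ee_pos: [0.5285, 0.0444, 0.2298]
eef_rot: [2.5, -0.004, 1.656]
force: [-0.4, 0.1, 0.3]
grip_width: 0.0005
```

```bash
python3 -c "
from h import *
st();plan([.003,-.055,.150],.65)"
```

```text
t 10.45 tip rig mm [  0.7  53.7 152.1] tool x [-0.004  1.     0.004] z [ 0.598  0.006 -0.801] q [-0.    0.16  1.97  0.15  0.38 -1.78] F rig [-0.39  0.09  0.28] w 0.0005
3 -36.1 -0.1 0.8 -0.003 -0.002 0.000; -36.1 -0.1 0.9 -0.003 -0.002 0.000; -36.1 -0.1 1.0 -0.003 -0.002 0.000
TCP target [ 0.5389 -0.0633  0.2272]
```

Call:
{"api": "move_arm", "payload": {
  "rows": "-36 0 0 0 0 0; -36 0 0 0 0 0; -36 0 2 0 -0.004 0; 0 0 0 0 0 0"
}}

```text
time_s: 10.95
ee_pos: [0.5402, -0.0658, 0.2247]
eef_rot: [2.502, -0.001, 1.653]
force: [0.4, -1.0, 0.1]
grip_width: 0.0006
```

```bash
python3 -c "
from h import *
st();plan([.042,-.055,.098],.65,n=4)"
```

```text
t 10.95 tip rig mm [  3.2 -57.4 146.9] tool x [-0.001  1.     0.001] z [ 0.597  0.002 -0.802] q [-0.25  0.2   1.93  0.48  0.44 -2.28] F rig [ 0.35 -1.    0.1 ] w 0.0006
4 0.6 0.2 15.6 -0.003 -0.000 0.000; 0.6 0.2 15.6 -0.003 -0.000 0.000; 0.6 0.2 15.6 -0.003 -0.000 0.000; 0.6 0.1 15.6 -0.003 -0.000 0.000
TCP target [ 0.5778 -0.0602  0.1752]
```

q6 is close to its -2.55 limit on this side, so pushing further right isn't safe. I'll retreat and turn the tool half a turn about its axis, which gives an equivalent closed finger.

Call:
{"api": "move_arm", "payload": {
  "rows": "0 0 -35 0 0 0; 0 0 -35 0 0 0; 0 0 0 0 0 0.175; 0 0 0 0 0 0.175; 0 0 0 0 0 0.175; 0 0 0 0 0 0.175; 0 0 0 0 0 0.175; 0 0 0 0 0 0.175; 0 0 0 0 0 0.175; 0 0 0 0 0 0.175; 0 0 0 0 0 0.175; 0 0 0 0 0 0.175; 0 0 0 0 0 0.175; 0 0 0 0 0 0.175; 0 0 0 0 0 0.175; 0 0 0 0 0 0.175; 0 0 0 0 0 0.175; 0 0 0 0 0 0.175"
}}

```text
time_s: 13.2
ee_pos: [0.4994, -0.0565, 0.2698]
eef_rot: [-2.535, -0.139, -1.281]
force: [-0.3, 0.5, -1.1]
grip_width: 0.0004
```

```bash
sed -i 's/x=np.array(\[0,1.,0\])/x=np.array([0,-1.,0])/' h.py; python3 -c "
from h import *
from station import camera
st();plan([.003,-.055,.150],.65)
cv2.imwrite('pics/s7.png',cv2.resize(camera('side')['color'][80:300,200:460],None,fx=3,fy=2.7))"
```

```text
t 13.2 tip rig mm [-38.2 -44.3 190.9] tool x [ 0.205 -0.969  0.138] z [ 0.581  0.007 -0.814] q [-0.25  0.05  1.98  0.38  0.56  0.71] F rig [-0.22  0.54 -1.06] w 0.0004
2 5.9 -2.0 28.6 0.015 0.005 0.125; 5.4 -2.3 28.6 0.015 0.005 0.125
TCP target [ 0.5389 -0.0633  0.2272]
```

View pics/s7.png

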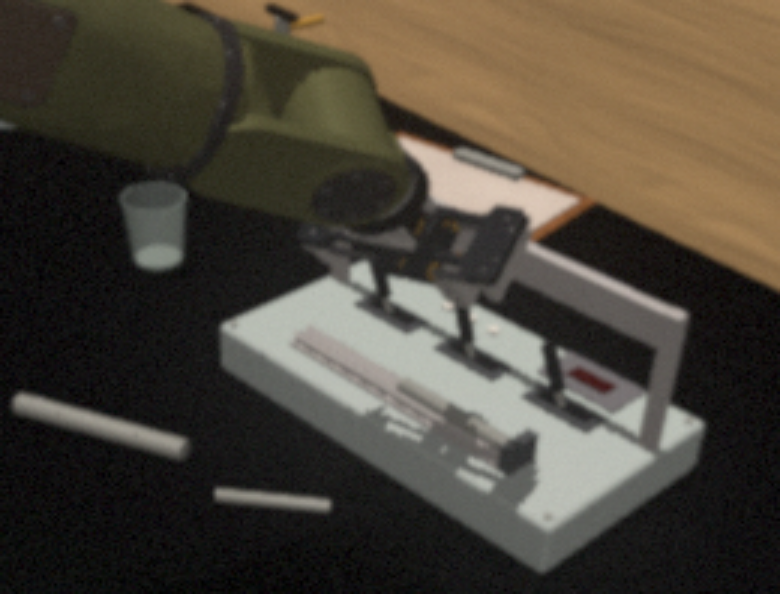

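The half turn is done. The levers still lean left, at crop (380,280), (465,330) and (550,365), and the probe is at the stop at (510,450). Next I'll finish the alignment and go in at the right lever.

Call:
{"api": "move_arm", "payload": {
  "rows": "6 -2 28 0.015 0.005 0.125; 5 -2 28 0.015 0.005 0.125; 0 0 0 0 0 0"
}}

```text
time_s: 13.62
ee_pos: [0.539, -0.0614, 0.2259]
eef_rot: [-2.491, 0.005, -1.494]
force: [-1.0, -0.0, 1.0]
grip_width: 0.0004
```

```bash
python3 -c "
from h import *
st();plan([.042,-.056,.098],.65,n=4)"
```

```text
t 13.625 tip rig mm [  3.2 -52.9 148.7] tool x [-0.005 -1.    -0.005] z [ 0.605  0.001 -0.796] q [-0.24  0.19  1.94  0.49  0.43  0.87] F rig [-0.98  0.03  0.96] w 0.0004
4 0.8 -0.1 16.0 -0.000 0.000 -0.002; 0.7 -0.1 16.0 -0.000 0.000 -0.002; 0.7 -0.1 16.0 -0.000 0.000 -0.002; 0.7 -0.1 16.0 -0.000 0.000 -0.002
TCP target [ 0.5779 -0.0612  0.1752]
```

Call:
{"api": "move_arm", "payload": {
  "rows": "1 0 16 0 0 0; 1 0 16 0 0 0; 1 0 16 0 0 0; 1 0 14 0 0 0; 0 0 0 0 0 0"
}}

```text
time_s: 14.25
ee_pos: [0.5768, -0.06, 0.1781]
eef_rot: [-2.491, -0.008, -1.474]
force: [-0.0, -0.6, -0.2]
grip_width: 0.0005
```

```bash
python3 -c "
from h import *
st()"
```

```text
t 14.25 tip rig mm [ 41.  -54.5 100.9] tool x [ 0.016 -1.     0.008] z [ 0.605  0.003 -0.796] q [-0.22  0.35  1.87  0.58  0.34  0.76] F rig [-0.07 -0.63 -0.22] w 0.0005
```

Call:
{"api": "move_arm", "payload": {
  "rows": "3 0 2 0 0 0.015; 3 0 0 0 0 0; 1.5 0 0 0 0 0; 1.5 0 0 0 0 0; 1.5 0 0 0 0 0"
}}

```text
time_s: 14.88
ee_pos: [0.5787, -0.071, 0.1783]
eef_rot: [-2.489, 0.0, -1.485]
force: [0.4, 3.1, 2.3]
grip_width: 0.0004
```

Call:
{"api": "move_arm", "payload": {
  "rows": "1.5 0 0 0 0 0; 1.5 0 0 0 0 0"
}}

```text
time_s: 15.12
ee_pos: [0.5791, -0.0738, 0.1787]
eef_rot: [-2.489, 0.0, -1.485]
force: [-1.4, 5.1, 4.4]
grip_width: 0.0007
```

```bash
python3 -c "
from h import *
st()"
```

```text
t 15.125 tip rig mm [ 42.4 -68.3 101.6] tool x [ 0.005 -1.    -0.   ] z [ 0.607  0.004 -0.794] q [-0.25  0.36  1.86  0.61  0.36  0.72] F rig [-1.    5.16  4.43] w 0.0007
```

Call:
{"api": "move_arm", "payload": {
  "rows": "1.5 0 0.5 0 0 0; 1.5 0 0.5 0 0 0"
}}

```text
time_s: 15.38
ee_pos: [0.58, -0.0754, 0.1785]
eef_rot: [-2.489, 0.002, -1.482]
force: [-7.9, 12.8, 10.1]
grip_width: 0.0008
```

```bash
python3 -c "
from h import *
st()"
```

```text
t 15.375 tip rig mm [ 43.1 -69.7 101.4] tool x [ 0.008 -1.    -0.002] z [ 0.607  0.007 -0.795] q [-0.25  0.36  1.86  0.62  0.36  0.71] F rig [-6.84 13.38 10.14] w 0.0008
```

The right lever is locked too, stopping dead after about 5 mm. So the left lever should be first.

Call:
{"api": "move_arm", "payload": {
  "rows": "-4 0 0 0 0 0; -6 0 0 0 0 0; -3 0 -20 0 0 0; 0 0 -25 0 0 0; 0 0 -20 0 0 0; 0 0 0 0 0 0"
}}

```text
time_s: 16.12
ee_pos: [0.5382, -0.0654, 0.2304]
eef_rot: [-2.49, 0.002, -1.483]
force: [0.2, -0.7, -0.4]
grip_width: 0.0006
```

```bash
python3 -c "
from h import *
st();plan([.003,.164,.150],.65)"
```

```text
t 16.125 tip rig mm [  2.2 -56.4 153.2] tool x [ 0.007 -1.    -0.002] z [ 0.606  0.005 -0.795] q [-0.25  0.19  1.94  0.5   0.44  0.84] F rig [ 0.09 -0.73 -0.37] w 0.0006
5 -44.2 0.0 0.9 -0.000 0.001 0.001; -44.2 0.1 0.8 -0.000 0.001 0.001; -44.2 0.1 0.8 -0.000 0.001 0.001; -44.2 0.2 0.7 -0.000 0.001 0.001; -44.2 0.2 0.7 -0.000 0.001 0.001
TCP target [0.5212 0.155  0.2272]
```

Call:
{"api": "move_arm", "payload": {
  "rows": "-44 0 0 0 0 0; -44 0 0 0 0 0; -44 0 0 0 0 0; -44 0 0 0 0 0; -44 0 0 0 0 0; 0 0 0 0 0 0"
}}

```text
time_s: 16.88
ee_pos: [0.5198, 0.1613, 0.2264]
eef_rot: [-2.491, 0.003, -1.483]
force: [0.5, -0.9, 0.2]
grip_width: 0.0004
```

```bash
python3 -c "
from h import *
st();plan([.042,.164,.1],.65,n=4)"
```

```text
t 16.875 tip rig mm [  2.2 171.  149.2] tool x [ 0.007 -1.    -0.003] z [ 0.606  0.007 -0.796] q [ 0.27  0.2   1.93 -0.29  0.38  1.98] F rig [ 0.42 -0.96  0.23] w 0.0004
4 1.7 -0.5 15.8 -0.000 0.002 0.001; 1.7 -0.5 15.8 -0.000 0.002 0.001; 1.7 -0.5 15.8 -0.000 0.002 0.001; 1.6 -0.5 15.8 -0.000 0.002 0.001
TCP target [0.5601 0.1581 0.1772]
```

Call:
{"api": "move_arm", "payload": {
  "rows": "2 0 16 0 0 0; 2 0 16 0 0 0; 2 0 16 0 0 0; 2 0 15 0 0 0; 0 0 0 0 0 0"
}}

```text
time_s: 17.5
ee_pos: [0.5603, 0.1544, 0.171]
eef_rot: [-2.495, 0.003, -1.481]
force: [-0.8, -0.9, 0.4]
grip_width: 0.0006
```

```bash
python3 -c "
from h import *
st()"
```

```text
t 17.5 tip rig mm [ 41.6 161.   93.5] tool x [ 0.008 -1.    -0.003] z [ 0.602  0.007 -0.798] q [ 0.23  0.36  1.87 -0.31  0.28  1.98] F rig [-0.9  -0.82  0.42] w 0.0006
```

Call:
{"api": "move_arm", "payload": {
  "rows": "2 0 0 0 0 0; 2 0 0 0 0 0; 2 0 0 0 0 0; 2 0 0 0 0 0; 2 0 0 0 0 0; 1.5 0 0 0 0 0; 1.5 0 0 0 0 0"
}}

```text
time_s: 18.38
ee_pos: [0.5615, 0.1407, 0.1729]
eef_rot: [-2.492, 0.003, -1.48]
force: [-0.7, 2.6, 0.7]
grip_width: 0.0008
```

```bash
python3 -c "
from h import *
st()"
```

```text
t 18.375 tip rig mm [ 42.  147.4  95.6] tool x [ 0.009 -1.    -0.003] z [ 0.605  0.008 -0.796] q [ 0.2   0.35  1.88 -0.25  0.27  1.9 ] F rig [-0.47  2.61  0.74] w 0.0008
```

Call:
{"api": "move_arm", "payload": {
  "rows": "1.5 0 0 0 0 0; 1.5 0 0 0 0 0; 1.5 0 0 0 0 0"
}}

```text
time_s: 18.75
ee_pos: [0.5619, 0.1359, 0.1727]
eef_rot: [-2.492, 0.003, -1.48]
force: [0.1, 1.6, 1.2]
grip_width: 0.0004
```

Free. I'll push on (final finger position expected near y ≈ 105).

Call:
{"api": "move_arm", "payload": {
  "rows": "2.5 0 0 0 0 0; 2.5 0 0 0 0 0; 2.5 0 0 0 0 0; 2.5 0 0 0 0 0; 2.5 0 0 0 0 0; 2.5 0 0 0 0 0; 2 0 0 0 0 0; 2 0 0 0 0 0"
}}

```text
time_s: 19.75
ee_pos: [0.5639, 0.1162, 0.1733]
eef_rot: [-2.491, 0.004, -1.48]
force: [-2.4, 3.3, 3.8]
grip_width: 0.0
```

```bash
python3 -c "
from h import *
st()"
```

```text
t 19.75 tip rig mm [ 42.4 122.7  96.1] tool x [ 0.01  -1.    -0.004] z [ 0.606  0.009 -0.796] q [ 0.15  0.35  1.89 -0.13  0.26  1.74] F rig [-2.14  3.51  3.85] w 0.0
```

Call:
{"api": "move_arm", "payload": {
  "rows": "2 0 0 0 0 0; 2 0 0 0 0 0; 2 0 0 0 0 0; 2 0 0 0 0 0; 1.5 0 0 0 0 0"
}}

```text
time_s: 20.38
ee_pos: [0.5646, 0.1057, 0.1727]
eef_rot: [-2.492, 0.004, -1.48]
force: [-0.3, 5.8, 0.0]
grip_width: 0.0002
```

```bash
python3 -c "
from h import *
st()"
```

```text
t 20.375 tip rig mm [ 42.2 112.3  95.5] tool x [ 0.009 -1.    -0.004] z [ 0.605  0.009 -0.796] q [ 0.13  0.34  1.9  -0.08  0.25  1.68] F rig [0.15 5.81 0.02] w 0.0002
```

Call:
{"api": "move_arm", "payload": {
  "rows": "1.5 0 0 0 0 0; 1.5 0 0 0 0 0; 1.5 0 0 0 0 0"
}}

```text
time_s: 20.75
ee_pos: [0.5648, 0.1044, 0.1726]
eef_rot: [-2.491, 0.006, -1.477]
force: [-0.4, 18.9, -0.4]
grip_width: 0.0002
```

```bash
python3 -c "
from h import *
st()"
```

```text
t 20.75 tip rig mm [ 42.4 111.3  95.4] tool x [ 0.013 -1.    -0.006] z [ 0.606  0.013 -0.796] q [ 0.12  0.34  1.9  -0.05  0.25  1.65] F rig [ 1.09 18.83 -0.42] w 0.0002
```

The left lever is at its far stop: stalled at 19 N after about 42 mm. I'll ease off and go to the middle one.

Call:
{"api": "move_arm", "payload": {
  "rows": "-4 0 0 0 0 0; -4 0 -15 0 0 0; 0 0 -25 0 0 0; 0 0 -25 0 0 0; 0 0 0 0 0 0"
}}

```text
time_s: 21.38
ee_pos: [0.5223, 0.108, 0.2269]
eef_rot: [-2.492, 0.006, -1.477]
force: [0.5, 0.4, 0.5]
grip_width: 0.0005
```

```bash
python3 -c "
from h import *
from station import camera
st();plan([.003,.054,.150],.65)
cv2.imwrite('pics/s8.png',cv2.resize(camera('side')['color'][100:300,250:460],None,fx=3.5,fy=3))"
```

```text
t 21.375 tip rig mm [  0.3 118.2 149.6] tool x [ 0.012 -1.    -0.006] z [ 0.605  0.012 -0.796] q [ 0.14  0.17  1.97 -0.07  0.36  1.68] F rig [0.55 0.33 0.53] w 0.0005
2 31.6 -1.0 0.3 0.000 0.006 0.003; 31.5 -1.1 0.5 0.000 0.006 0.003
TCP target [0.5301 0.0453 0.2272]
```

View pics/s8.png

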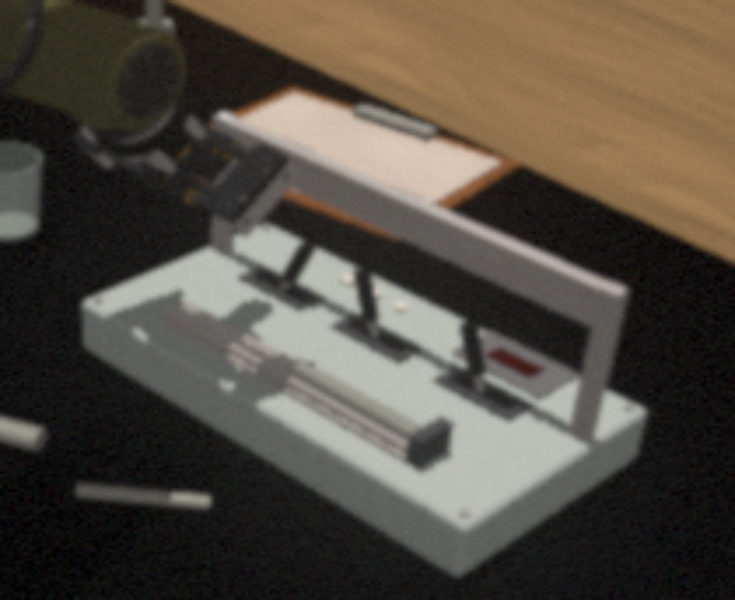

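The left lever at (295,270) now leans right. The middle lever at (368,300) and right lever at (475,350) still lean left, and the probe is at the stop at (425,440).

Call:
{"api": "move_arm", "payload": {
  "rows": "32 -1 0 0 0.006 0; 32 -1 0 0 0.006 0; 0 0 0 0 0 0"
}}

```text
time_s: 21.8
ee_pos: [0.5305, 0.0427, 0.2251]
eef_rot: [-2.495, -0.005, -1.485]
force: [1.3, 0.3, 0.2]
grip_width: 0.0003
```

```bash
python3 -c "
from h import *
st();plan([.042,.055,.098],.65,n=4)"
```

```text
t 21.8 tip rig mm [  2.9  51.3 147.6] tool x [ 0.005 -1.     0.005] z [ 0.602 -0.001 -0.798] q [-0.01  0.17  1.97  0.15  0.36  1.36] F rig [1.29 0.16 0.19] w 0.0003
4 -0.9 -0.2 15.8 0.001 -0.000 0.002; -0.9 -0.2 15.8 0.001 -0.000 0.002; -0.9 -0.2 15.8 0.001 -0.000 0.002; -0.9 -0.2 15.8 0.001 -0.000 0.002
TCP target [0.5689 0.0495 0.1752]
```

Call:
{"api": "move_arm", "payload": {
  "rows": "-2 0 8 0 0 0; -1 0 16 0 0 0; 0 0 16 0 0 0; 0 0 16 0 0 0; 0 0 6 0 0 0; 0 0 0 0 0 0"
}}

```text
time_s: 22.55
ee_pos: [0.5688, 0.0535, 0.1698]
eef_rot: [-2.5, -0.004, -1.481]
force: [0.1, 0.6, 0.7]
grip_width: 0.0002
```

```bash
python3 -c "
from h import *
st()"
```

```text
t 22.55 tip rig mm [41.6 59.2 92.1] tool x [ 0.009 -1.     0.004] z [ 0.599  0.002 -0.801] q [0.02 0.34 1.9  0.16 0.26 1.36] F rig [0.19 0.56 0.72] w 0.0002
```

Call:
{"api": "move_arm", "payload": {
  "rows": "3 0 0 0 0 0; 3 0 0 0 0 0; 3 0 0 0 0 0; 2 0 0 0 0 0; 1.5 0 0 0 0 0; 1.5 0 0 0 0 0"
}}

```text
time_s: 23.3
ee_pos: [0.57, 0.0387, 0.1713]
eef_rot: [-2.498, -0.004, -1.481]
force: [-0.2, -0.1, -1.0]
grip_width: 0.0005
```

Call:
{"api": "move_arm", "payload": {
  "rows": "1.5 0 0 0 0 0; 1.5 0 0 0 0 0; 1.5 0 0 0 0 0"
}}

```text
time_s: 23.68
ee_pos: [0.5705, 0.0341, 0.1715]
eef_rot: [-2.497, -0.004, -1.481]
force: [-1.2, 3.0, 1.0]
grip_width: 0.0001
```

```bash
python3 -c "
from h import *
st()"
```

```text
t 23.675 tip rig mm [41.9 39.8 93.9] tool x [ 0.009 -1.     0.004] z [ 0.601  0.002 -0.8  ] q [-0.02  0.34  1.9   0.25  0.26  1.23] F rig [-0.99  3.05  1.05] w 0.0001
```

Call:
{"api": "move_arm", "payload": {
  "rows": "1.5 0 0 0 0 0; 1.5 0 0 0 0 0"
}}

```text
time_s: 23.92
ee_pos: [0.5708, 0.0311, 0.1715]
eef_rot: [-2.497, -0.004, -1.481]
force: [-0.7, 1.9, 1.5]
grip_width: 0.0005
```

Call:
{"api": "move_arm", "payload": {
  "rows": "1.5 0 0 0 0 0; 1.5 0 0 0 0 0"
}}

```text
time_s: 24.18
ee_pos: [0.571, 0.0279, 0.1715]
eef_rot: [-2.498, -0.004, -1.481]
force: [-1.3, 1.7, 0.9]
grip_width: 0.0006
```

The middle lever is free now. Pushing through.

Call:
{"api": "move_arm", "payload": {
  "rows": "2.5 0 0 0 0 0; 2.5 0 0 0 0 0; 2.5 0 0 0 0 0; 2.5 0 0 0 0 0; 2.5 0 0 0 0 0; 2.5 0 0 0 0 0; 2.5 0 0 0 0 0; 2 0 0 0 0 0; 2 0 0 0 0 0"
}}

```text
time_s: 25.3
ee_pos: [0.5732, 0.0055, 0.1722]
eef_rot: [-2.497, -0.003, -1.48]
force: [-2.3, 3.6, 3.1]
grip_width: 0.0006
```

```bash
python3 -c "
from h import *
st()"
```

```text
t 25.3 tip rig mm [42.4 11.2 94.7] tool x [ 0.01  -1.     0.003] z [ 0.601  0.003 -0.799] q [-0.09  0.34  1.9   0.38  0.28  1.06] F rig [-1.98  3.76  3.13] w 0.0006
```

Call:
{"api": "move_arm", "payload": {
  "rows": "2 0 0 0 0 0; 2 0 0 0 0 0; 2 0 0 0 0 0; 1.5 0 0 0 0 0; 1.5 0 0 0 0 0; 1.5 0 0 0 0 0"
}}

```text
time_s: 26.05
ee_pos: [0.574, -0.004, 0.1717]
eef_rot: [-2.499, -0.001, -1.478]
force: [1.3, 17.4, 2.8]
grip_width: 0.0003
```

```bash
python3 -c "
from h import *
st()"
```

```text
t 26.05 tip rig mm [42.1  1.9 94. ] tool x [ 0.012 -1.     0.001] z [ 0.599  0.006 -0.801] q [-0.11  0.35  1.89  0.42  0.29  1.  ] F rig [ 2.73 17.2   2.75] w 0.0003
```

The middle lever is at its stop. Now the right lever.

Call:
{"api": "move_arm", "payload": {
  "rows": "-4 0 0 0 0 0; -4 0 -15 0 0 0; 0 0 -25 0 0 0; 0 0 -25 0 0 0; 0 0 0 0 0 0"
}}

```text
time_s: 26.68
ee_pos: [0.5334, -0.0002, 0.2241]
eef_rot: [-2.5, -0.002, -1.479]
force: [-0.2, 1.2, 0.0]
grip_width: -0.0001
```

```bash
python3 -c "
from h import *
st();plan([.003,-.054,.150],.65)"
```

```text
t 26.675 tip rig mm [  2.    8.8 146.4] tool x [ 0.01  -1.     0.002] z [ 0.599  0.005 -0.801] q [-0.11  0.18  1.97  0.31  0.39  1.12] F rig [-0.08  1.23  0.05] w -0.0001
2 31.2 -0.8 -1.3 0.004 0.002 0.005; 31.2 -0.9 -1.2 0.004 0.002 0.005
TCP target [ 0.5388 -0.0623  0.2272]
```

Call:
{"api": "move_arm", "payload": {
  "rows": "31 -1 -1 0.004 0.002 0.005; 31 -1 -1 0.004 0.002 0.005; 0 0 0 0 0 0"
}}

```text
time_s: 27.05
ee_pos: [0.5404, -0.0637, 0.2247]
eef_rot: [-2.493, 0.0, -1.49]
force: [-0.0, 0.6, -0.7]
grip_width: 0.0004
```

```bash
python3 -c "
from h import *
st();plan([.042,-.055,.096],.65,n=4)"
```

```text
t 27.05 tip rig mm [  4.3 -55.5 147.4] tool x [-0. -1. -0.] z [ 0.604  0.    -0.797] q [-0.25  0.2   1.94  0.49  0.43  0.86] F rig [ 0.03  0.55 -0.71] w 0.0004
4 -0.1 0.3 15.9 0.000 0.000 -0.000; -0.1 0.3 15.9 0.000 0.000 -0.000; -0.1 0.3 15.9 0.000 0.000 -0.000; -0.1 0.3 15.9 0.000 0.000 -0.000
TCP target [ 0.5778 -0.0602  0.1732]
```

Call:
{"api": "move_arm", "payload": {
  "rows": "0 0 8 0 0 0; 0 0 16 0 0 0; 0 0 16 0 0 0; 0 0 16 0 0 0; 0 0 5 0 0 0; 0 0 0 0 0 0"
}}

```text
time_s: 27.8
ee_pos: [0.5789, -0.0565, 0.1697]
eef_rot: [-2.498, 0.001, -1.487]
force: [0.5, -0.1, 0.3]
grip_width: 0.0005
```

Call:
{"api": "move_arm", "payload": {
  "rows": "3 0 0 0 0 0; 3 0 0 0 0 0; 2 0 0 0 0 0; 2 0 0 0 0 0; 1.5 0 0 0 0 0"
}}

```text
time_s: 28.42
ee_pos: [0.5798, -0.0688, 0.1711]
eef_rot: [-2.496, 0.0, -1.487]
force: [0.2, -0.7, 0.2]
grip_width: 0.0004
```

```bash
python3 -c "
from h import *
st()"
```

```text
t 28.425 tip rig mm [ 42.9 -63.6  93.6] tool x [ 0.003 -1.    -0.   ] z [ 0.602  0.002 -0.799] q [-0.24  0.37  1.86  0.6   0.34  0.74] F rig [ 0.18 -0.75  0.22] w 0.0004
```

Call:
{"api": "move_arm", "payload": {
  "rows": "2 0 0 0 0 0; 2 0 0 0 0 0; 1.5 0 0 0 0 0; 1.5 0 0 0 0 0; 1.5 0 0 0 0 0"
}}

```text
time_s: 29.05
ee_pos: [0.5806, -0.0774, 0.1713]
eef_rot: [-2.495, 0.001, -1.487]
force: [-0.7, 2.4, 1.3]
grip_width: 0.0008
```

Call:
{"api": "move_arm", "payload": {
  "rows": "1.5 0 0 0 0 0; 1.5 0 0 0 0 0; 1.5 0 0 0 0 0"
}}

```text
time_s: 29.42
ee_pos: [0.5809, -0.0822, 0.1713]
eef_rot: [-2.496, 0.001, -1.486]
force: [-1.2, 1.6, 0.6]
grip_width: 0.0004
```

Free. Tip is at y≈-77; about 31 mm to go.

Call:
{"api": "move_arm", "payload": {
  "rows": "2.5 0 0 0 0 0; 2.5 0 0 0 0 0; 2.5 0 0 0 0 0; 2.5 0 0 0 0 0; 2.5 0 0 0 0 0; 2.5 0 0 0 0 0; 2.5 0 0 0 0 0; 2 0 0 0 0 0; 2 0 0 0 0 0"
}}

```text
time_s: 30.55
ee_pos: [0.583, -0.105, 0.1716]
eef_rot: [-2.495, 0.001, -1.486]
force: [-1.9, 2.7, 2.9]
grip_width: 0.0007
```

```bash
python3 -c "
from h import *
st()"
```

```text
t 30.55 tip rig mm [ 43.3 -99.8  94.2] tool x [ 0.004 -1.    -0.001] z [ 0.602  0.003 -0.798] q [-0.31  0.39  1.84  0.66  0.39  0.63] F rig [-1.63  2.85  2.87] w 0.0007
```

Call:
{"api": "move_arm", "payload": {
  "rows": "2 0 0 0 0 0; 2 0 0 0 0 0; 2 0 0 0 0 0; 1.5 0 0 0 0 0; 1.5 0 0 0 0 0; 1.5 0 0 0 0 0"
}}

```text
time_s: 31.3
ee_pos: [0.5838, -0.1135, 0.171]
eef_rot: [-2.498, 0.006, -1.482]
force: [-0.0, 14.7, 3.4]
grip_width: 0.0003
```

```bash
python3 -c "
from h import *
st()"
```

```text
t 31.3 tip rig mm [  43.1 -107.7   93.4] tool x [ 0.008 -1.    -0.006] z [ 0.6    0.009 -0.8  ] q [-0.33  0.39  1.83  0.68  0.4   0.6 ] F rig [ 1.15 14.63  3.4 ] w 0.0003
```

Call:
{"api": "move_arm", "payload": {
  "rows": "1.5 0 0 0 0 0"
}}

```text
time_s: 31.42
ee_pos: [0.5839, -0.1137, 0.171]
eef_rot: [-2.498, 0.008, -1.48]
force: [-1.5, 13.2, 4.7]
grip_width: 0.0006
```

Call:
{"api": "move_arm", "payload": {
  "rows": "-4 0 0 0 0 0; -4 0 -15 0 0 0; 0 0 -25 0 0 0; 0 0 -25 0 0 0; 0 0 -35 0 0 0; 0 0 -35 0 0 0; 0 0 -35 0 0 0; 0 0 0 0 0 0"
}}

```text
time_s: 32.42
ee_pos: [0.4785, -0.1174, 0.3101]
eef_rot: [-2.499, 0.004, -1.484]
force: [0.5, -0.0, -1.2]
grip_width: 0.0008
```

```bash
python3 - <<'E'
from h import *
from station import camera
st()
s=camera('side');t=camera('top')
cv2.imwrite('pics/s9.png',cv2.resize(s['color'][100:300,250:460],None,fx=3.5,fy=3))
cv2.imwrite('pics/t9.png',cv2.resize(t['color'][130:225,240:395],None,fx=5,fy=5,interpolation=cv2.INTER_CUBIC))
c,Qw=wcloud();cv2.imwrite('pics/w9.png',c['color'])
for n,Q,ok in(("s",rig(cloud(s)),s["z_map"]>0),("t",rig(cloud(t)),t["z_map"]>0)):
    for k,yy in(("L",.11),("M",0),("R",-.11)):
        m=ok&(abs(Q[...,0]-.03)<.012)&(abs(Q[...,1]-yy)<.045)&(Q[...,2]>.085)&(Q[...,2]<.14)
        q=Q[m].mean(0) if m.any() else np.zeros(3);print(n,k,m.sum(),q.round(4),"lean deg to right",np.degrees(np.arctan2(yy-q[1],q[2]-.055)).round(1))
    m=ok&(abs(Q[...,0]+.065)<.007)&(Q[...,2]>.0805)&(Q[...,1]>-.12)&(Q[...,1]<.1)
    print(n,"probe tail y",np.percentile(Q[m][:,1],[98,100]),Q[m].mean(0).round(4))
E
```

```text
t 32.425 tip rig mm [ -62.1 -103.4  232.4] tool x [ 0.006 -1.    -0.004] z [ 0.6    0.006 -0.8  ] q [-0.42 -0.02  1.96  0.48  0.69  0.77] F rig [ 0.48 -0.04 -1.24] w 0.0008
s L 61 [0.0282 0.0855 0.1081] lean deg to right 24.7
s M 62 [ 0.028  -0.0247  0.1089] lean deg to right 24.6
s R 71 [ 0.0277 -0.1338  0.1082] lean deg to right 24.1
s probe tail y [-0.0040829  -0.00093207] [-0.0659 -0.0642  0.0873]
t L 32 [0.0285 0.0925 0.1138] lean deg to right 16.6
t M 37 [ 0.0296 -0.0163  0.1103] lean deg to right 16.4
t R 37 [ 0.0296 -0.1271  0.1124] lean deg to right 16.6
t probe tail y [-0.00110824 -0.00052541] [-0.0658 -0.0582  0.1445]
```

View pics/s9.png

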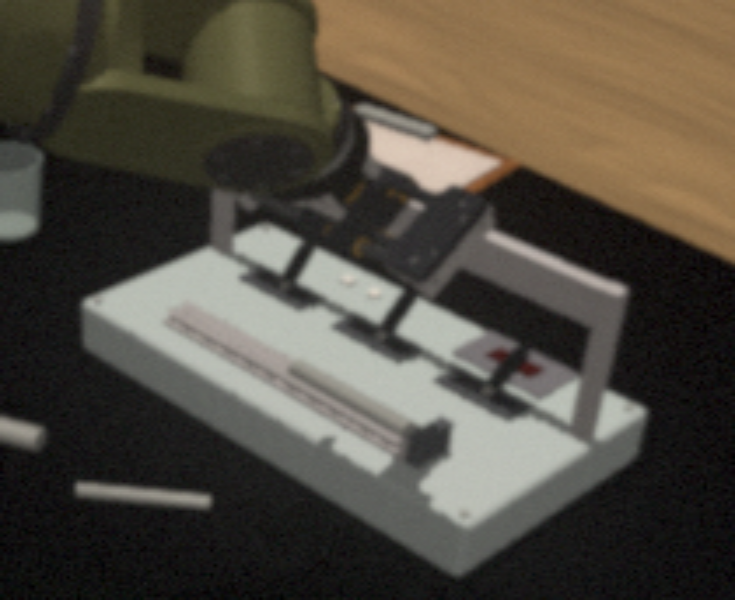

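View pics/t9.png

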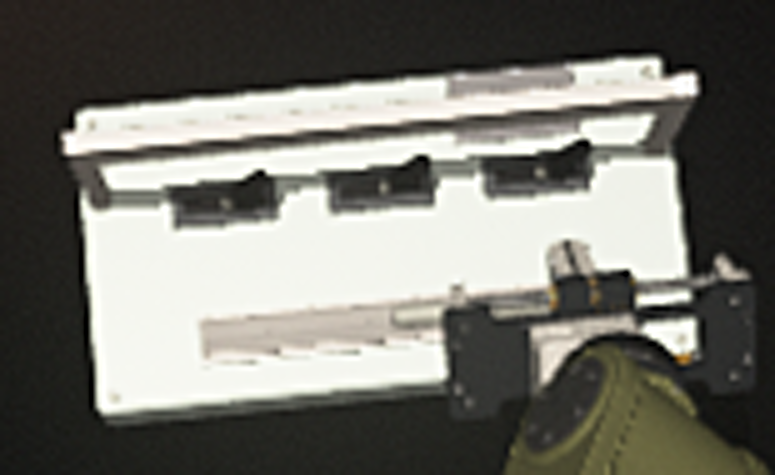

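All three levers lean equally to the right: side crop (300,262), (398,315), (510,370). In the top view the probe tail is at (393,318), unchanged since it was seated, and the arm is clear. Handing in.

```bash
python3 -c "
from station import ctrl
print(ctrl.hand_in())"
```

```text
the job is handed in; nothing more can be done
None
```

The probe is against its stop and all three levers are thrown fully over to the right. The job was handed in at about 32.5 s, but no verdict was reported.

- **Probe:** I pushed it along the groove by its tail until it stalled against the end stop at about 20 N, before touching any lever.
- **Interlock order:** Middle and then right each stopped dead after about 5 mm, so I eased off both. The order that worked was left, middle, right. Each lever moved at 2–6 N and then stalled at its far stop at 15–19 N. The highest wrist force while on a lever was about 19 N, below the 35 N limit.
- **Last checks on the levers:** All three lean alike. The side camera measures about 24.5° and the top camera about 16.5°. They disagree because each sees only one side of the grips, but the average of about 20.5° fits the 22° far stop.
- **Last checks on the probe:** The tail is still within about 1 mm of where it was seated. In the last picture I saw no gap between the probe and the stop, but I did not measure the gap itself.
- **Robot and bystanders:** The arm was withdrawn and touching nothing. It was never near the cup, beaker or jar, though I did not re-measure their positions at the end.

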